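# Clamp a phone in the repair vise

## Task

Take the orange phone out of the wooden rack, stand it on its long edge on the bed of the blue vise, about centred between the two rubber-lined jaws, and let go of it. Then crank the red handle clockwise (seen from the handle's end) until the jaws hold the phone firmly, upright and square, with the handle clearly stiffer than it was while the jaw ran free, but without forcing it further, and let go of the handle. Leave the other two phones in the rack.

Things in the scene. Friction and masses are not known exactly. Their poses are not given: they have to be found in the camera images.
- phone_orange: The phone to clamp: orange back, black glass front, 140 long x 9 thick x 70 mm, about 0.18 kg, standing on a long edge. Origin: middle of the edge it stands on; x along its length, y through its thickness (thin lenses on +y), z up, top edge at 70 mm. Either way round is fine. Grip it across its thickness, high up: the jaws need its lower 30 mm.
- phone_white: White phone of the same size and axes in another slot of the rack; stays there.
- phone_green: Green phone of the same size and axes in another slot of the rack; stays there.
- rack: Fixed wooden rack: board 150 (x) x 190 (y) x 8 mm, origin at the centre of its underside, three slots along its x at y = -56, 0, +56 mm with a phone in each, in any order. A slot is 12 mm wide between two rails whose tops are 33 mm above the table; the phones stand on the board, 8 mm up.
- vise: Blue machine vise, fixed. Origin: centre of its underside; x along the screw, from the crank end (-x, facing the robot) to the fixed jaw; y across; z up. Flat bed at z = 70 mm. Both jaws reach up to z = 100 mm and are 92 mm wide in y. Fixed jaw: face at x = +30 mm, back at +65 mm. The moving jaw is on the crank side; the gap starts at 24 to 38 mm.
- fixed_jaw: Fixed jaw; origin on the bed at the middle of its rubber face, axes as the vise's. The phone ends up pressed flat on this face. The moving jaw has a sprung rubber plate (10 N per mm, 14 mm travel), so the handle stiffens gradually once it meets the phone: about a sixth of a turn past first contact is firm, near half a turn crushes it.
- lamp_bar (a point): Centre of the black lamp bar over the crank end, 25 (x) x 155 (y) x 20 mm in vise axes, underside 180 mm above the table, on two 10 mm posts at its ends (70 mm either side, 7 mm nearer the jaws). It blocks a gripper pointing straight down at the handle: lean the gripper back towards the robot, about 25 to 45 degrees.
- handle_mid (a point): Middle of the red handle, a freely spinning sleeve 17 mm in diameter, 40 mm long, parallel to the vise's x axis and pointing out to -x. It stands on a steel arm whose face is 20 mm from this point towards the vise, and runs on a circle of 40 mm radius about crank_hub.
- crank_hub (a point): Point on the screw axis, 85 mm above the table, centre of handle_mid's circle. Clockwise seen from the robot (top towards the vise's -y) closes the jaw 30 mm per turn. The hub ends 18 mm from here, towards the vise. The screw stays where it is left. Running free takes about 4.5 N at the handle, plus about 0.12 N per newton of clamping.
Things that resemble listed ones, but are neither listed nor needed, are in the scene too. Of the things like the phone_orange, leave any that is purple; of the rest the smaller one is meant.

How it is judged:
On the way:
1. the orange phone stands on the vise bed between the jaws, within 30 mm of their middle, before it is clamped (x of phone_orange in the frame of vise between -0.01 and 0.035 m and y of phone_orange in the frame of vise between -0.03 and 0.03 m and z of phone_orange in the frame of vise between 0.06 and 0.08 m and angle between phone_orange's own z axis and vertical below 0.6 rad), for 0.2 s.
At the end, for the whole second after the job is handed in: The orange phone is at rest on the vise bed (z 65 to 76 mm in the vise frame), within 30 mm of the middle of the jaws, upright and square within 5 degrees, pressed on the fixed jaw with over 20 N; white and green phones within 30 mm of their start (x of phone_orange in the frame of vise between -0.01 and 0.035 m and y of phone_orange in the frame of vise between -0.03 and 0.03 m and z of phone_orange in the frame of vise between 0.065 and 0.076 m and contact force between fixed_jaw and phone_orange above 20 N and angle between phone_orange's own z axis and vertical below 0.09 rad and angle between the x axis of phone_orange and the y axis of vise, either way round below 0.09 rad and linear speed of phone_orange below 0.01 m/s and distance of each of phone_white, phone_green from where it was at the start of the episode below 0.03 m); the robot touches nothing.
It fails at once if the phone is squeezed with more than 150 N (contact force between fixed_jaw and phone_orange above 150 N).
It fails at once if the white or the green phone is moved more than 30 mm (distance of any of phone_white, phone_green from where it was at the start of the episode above 0.03 m).
It also fails if it takes over 67 s, if anything falls off the work surface, if the arm or the gripper's body presses on something with over 40 N, if the wrist force passes 120 N, or if a joint passes its speed limit or range.

## Robot

A 6-joint arm with a two-finger parallel gripper is mounted at the origin on the work surface. World frame = base frame: x ahead of the robot, y to its left, z up, the work surface at z = 0. Lengths are in m, angles in rad, forces in N, time in s.
With the tool pointing down it reaches from about 0.375 to 0.975 m from the base axis. Payload 3.8 kg.
Tool frame: the origin (TCP) lies midway between the tips of the shut fingers; the grasp point (between the pads) lies r.pinch_z behind it (r.pinch_z is the distance from the TCP to the grasp point, in m); z points along the fingers, y is the line along which they close (so a half turn about z gives the same grasp; the last joint's range is limited). The gripper opens to 85 mm and grips with 20 to 120 N. Pads are 22 mm wide; open, the fingers measure 114 mm over their backs; the gripper's body (76 mm by 85 mm) begins 54 mm behind the grasp point. The pads swing forward as they close: fully open they stand 13 mm farther back than shut.
Start: joints at [1.241, 0.264, 1.604, -0, 1.274, -0.037], TCP at [0.195, 0.646, 0.231] pointing down, gripper open.
Joint ranges: [-2.63, 2.63], [-0.94, 2.18], [0.31, 2.57], [-1.31, 4.45], [0, 2.66], [-2.55, 2.55]. Speed limits (rad/s): [2.57, 2.57, 3.14, 3.14, 3.14, 3.14].

## Interface

Orientations are given as a unit quaternion [w, x, y, z].
In Python, from bench import r, eyes, ticket gives the robot as it stands. The module is installed in compiled form; this text tells all that it offers.
- The arm moves only by the shell command python3 -m inch 'ROWS' [FORCE]. ROWS is JSON, a list of rows, each an object of numbers: "tx", "ty", "tz": the shift along the world's x, y, z scaled (see below); "twist": the turn about the world's z scaled (see below); "claw": the opening, from 0 (shut) to 1 (fully open). A call has 1 to 8 rows; each row is the pose to reach, as a shift and turn from the pose commanded when the call began, turning the shorter way round; what a row does not reach only later rows make up. The controller multiplies each number of a shift by 0.75 m and each number of a turn by pi rad. A row lasts 1/12 s, in which the tool goes at most 41.7 mm and 7.16 degrees, less where a joint would pass 70% of its speed; a pose out of reach is approached as far as the arm can. A call with a number of a shift or a turn outside -1 to 1 is refused whole. A call with a gripper value outside its range is refused whole. The fingers move at their own pace and stop on an object; FORCE is the grip in N (left out, the last holds). Time passes only in rows, so rows that repeat a pose let the fingers close. It gives the time, the measured TCP pose, the force, the opening and the grip force at its end, in the units of the state.
- r.observe(): the state, without advancing time (a new reading comes with each control period).
- eyes.read_camera(name): name is "side" or "top"; returns a dict with "frame" (480x640x3 uint8, red, green, blue), "fx", "fy", "cx", "cy" (pixels), "extrinsics" (4x4, takes a point from world to camera coordinates). Camera axes: x right, y down, z forward; pixel columns grow to the right and rows downward; lengths in m; the calibration is good to about 2 mm. A picture is of the moment at which its call begins. There is no depth.
- ticket.hand_in(): hands the job in; it is judged then, once.
Trained networks look in a picture, given as the dict that the camera call returned (one of the last four; its "shot" number tells which), for a name from the list of things; names that differ only in an ending like _2 or _b are one class to them, and where a whole thing is asked for, a point or a joint stands for the part that bears it (a point fixed in the world has none). Each returns a list of dicts, best first, with "conf" (0 to 1); they miss things now and then, are a little off and sometimes report something else, mostly with a low value. They report only what shows in the picture. A call takes as long as a camera call. They do not tell look-alikes from the thing itself.
- eyes.spot_in(query, picture): "point" ([row, column] in pixels, amid what is visible of it).
- eyes.outline_of(query, picture): "mask" (480x640 bool, what is visible of it) and "point" ([row, column] in pixels, amid what is visible of it).
- eyes.place_of(query, picture): "point" ([row, column] in pixels: a listed point, or the origin of a listed thing).
The state is a dict: "clock": time; "q": joint angles; "dq": joint speeds; "tau": joint torques, N m; "eef_pos": TCP position; "tcp_rot": TCP orientation; "ft_force": force on the tool from outside, world axes, zero at the start; "torque": the same for the moment, N m; "width": finger opening in m; "gripper_force": force on a finger pad.
Only numpy, scipy, OpenCV 4.12 (cv2) and the standard library are available. Lean on these libraries where they do the work, as an engineer would, in place of code of your own. Each camera call takes 0.05 s, during which the arm holds its last target. There are 200 camera calls.

## Working session

There is one attempt and no reset: what is moved stays moved. The work goes in short steps, Python scripts to look and compute and a shell command to move; the robot and the scene stay as the last step left them, time stands still between calls to the robot, and variables do not carry over. Pictures are saved under pics/ and viewed, at most 11 in all, crops included, and the job is handed in when it is done.

```bash
mkdir -p pics; cat > h.py <<'E'
import numpy as np, cv2
from bench import r, eyes, ticket
def cam(n): return eyes.read_camera(n)
def save(p,n): cv2.imwrite(f'pics/{n}.png', p['frame'][:,:,::-1])
def P(p): 
    K=np.array([[p['fx'],0,p['cx']],[0,p['fy'],p['cy']],[0,0,1.]]); return K@np.array(p['extrinsics'])[:3]
def proj(p,X):
    v=P(p)@np.r_[X,1]; return v[1]/v[2],v[0]/v[2]   # row,col
def onz(p,pt,z):
    M=P(p); A=M[:,[0,1,3]].copy(); A[:,2]+=M[:,2]*z
    v=np.linalg.solve(A,[pt[1],pt[0],1]); return v[:2]/v[2]
def tri(p1,a,p2,b):
    A=[]
    for p,q in((p1,a),(p2,b)):
        M=P(p); A+= [q[1]*M[2]-M[0], q[0]*M[2]-M[1]]
    v=np.linalg.svd(np.array(A))[2][-1]; return v[:3]/v[3]
E
python3 - <<'E'
from h import *
print(r.pinch_z); print(r.observe())
t=cam('top');s=cam('side');save(t,'t0');save(s,'s0')
for p,n in((t,'top'),(s,'side')):
    print(n,p['fx'],np.round(np.linalg.inv(np.array(p['extrinsics'])),3).tolist())
    for q in 'phone_orange phone_white phone_green rack vise fixed_jaw lamp_bar handle_mid crank_hub'.split():
        print(q,[(np.round(d['point'],1).tolist(),round(d['conf'],2)) for d in eyes.place_of(q,p)][:4],[(np.round(d['point'],1).tolist(),round(d['conf'],2)) for d in eyes.outline_of(q,p)][:3])
E
```

```text
0.0187
{'clock': 0.0, 'q': array([ 1.24109408e+00,  2.64752797e-01,  1.60538335e+00,  6.03292333e-05,
        1.27373568e+00, -3.69242746e-02]), 'dq': array([-4.31818306e-04,  1.09623600e-03, -2.07968820e-03, -8.28582433e-05,
       -1.31518457e-03, -2.75247814e-04]), 'tau': array([ 2.63448215e-03, -5.15125322e+01, -3.67319727e+01,  2.69426209e-04,
        1.29729763e-02, -4.24534494e-05]), 'eef_pos': array([0.19456994, 0.64556885, 0.22995725]), 'tcp_rot': array([-2.36083425e-04,  1.45875371e-01,  9.89302318e-01, -1.11523616e-03]), 'ft_force': array([ 0.29207771,  0.40807465, -0.442383  ]), 'torque': array([-0.02665651, -0.03530178,  0.03521378]), 'gripper_force': 0.0, 'width': 0.08535396728097383}
top 521.8972465107468 [[0.03, -0.997, 0.067, 0.387], [-0.999, -0.029, 0.014, 0.096], [-0.012, -0.067, -0.998, 1.124], [0.0, 0.0, 0.0, 1.0]]
phone_orange [([344.4, 220.9], 0.86), ([230.1, 268.4], 0.6)] [([225.8, 268.6], 0.74), ([128.9, 292.5], 0.74), ([353.7, 210.2], 0.66)]
phone_white [([217.6, 242.9], 0.94)] [([219.3, 239.7], 0.78)]
phone_green [([215.4, 222.0], 0.79)] [([214.5, 217.8], 0
[... 480 characters left out ...]
9], [-0.332, -0.665, 0.669, -0.584], [-0.003, -0.709, -0.705, 0.846], [0.0, 0.0, 0.0, 1.0]]
phone_orange [([238.0, 395.1], 0.87), ([244.2, 189.2], 0.72)] [([228.7, 301.7], 0.86), ([227.7, 188.9], 0.6), ([223.6, 399.0], 0.57)]
phone_white [] [([213.9, 301.5], 0.68)]
phone_green [([209.7, 301.8], 0.96)] [([197.0, 302.8], 0.83), ([327.6, 430.7], 0.39)]
rack [([229.2, 303.6], 0.67)] [([246.9, 303.5], 0.66)]
vise [([335.3, 438.8], 0.69)] [([327.0, 432.9], 0.82)]
fixed_jaw [([317.0, 462.5], 0.62)] [([311.9, 475.7], 0.55)]
lamp_bar [([273.2, 387.1], 0.7)] [([327.9, 427.8], 0.62)]
handle_mid [([313.8, 366.3], 0.79)] [([312.9, 367.8], 0.55)]
crank_hub [([309.4, 366.0], 0.87)] [([327.3, 432.7], 0.94)]
```

View pics/t0.png

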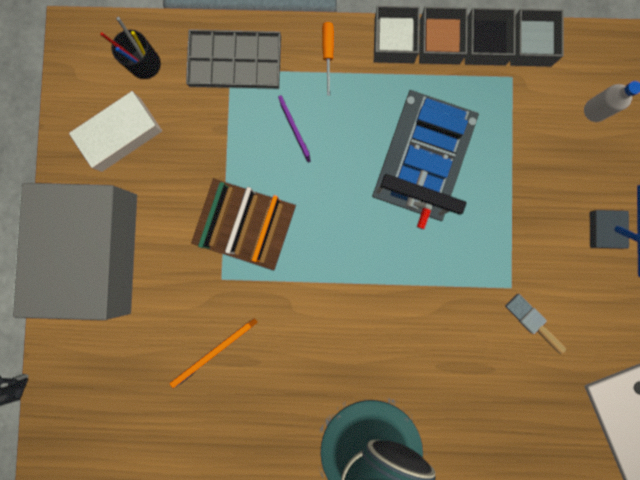

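View pics/s0.png

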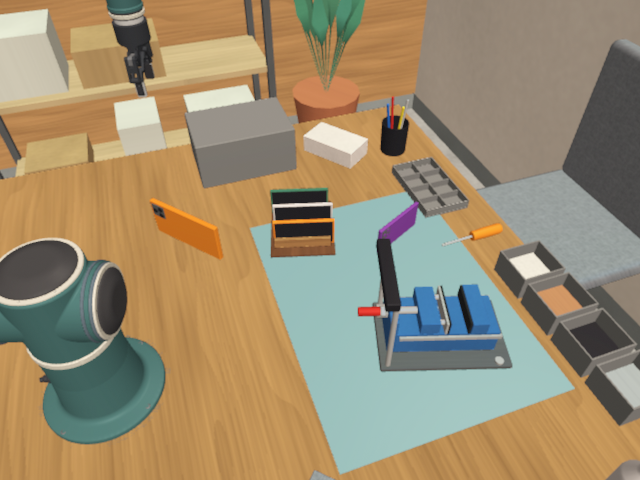

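The top view shows the rack at about (224,244) with slots green, white, orange (orange on the right at row 228, column 265). The vise is at (155,425) with its screw axis turned about 20°, and the red handle is at (217,424). In the side view, the large orange phone at (228,188) and the purple one at (222,399) are look-alikes. The target is the rack's front slot at (229,302).

```bash
python3 - <<'E'
from h import *
from scipy.optimize import least_squares
t=cam('top');s=cam('side')
def best(q,p,near=None):
    L=eyes.place_of(q,p)
    if near is not None: L=[d for d in L if np.hypot(*(np.array(d['point'])-near))<25]
    return L[0]['point'] if L else None
ob={}
for q in ['vise','fixed_jaw','lamp_bar','handle_mid','crank_hub']:
    a,b=best(q,t),best(q,s); ob[q]=(a,b)
    if a is not None and b is not None: print(q,a,b,tri(t,a,s,b).round(4))
# vise pose fit
def model(v):
    x,y,th,hx,lx,ha,hmx=v; c,si=np.cos(th),np.sin(th)
    f=lambda X:np.array([x+c*X[0]-si*X[1],y+si*X[0]+c*X[1],X[2]])
    return dict(vise=f((0,0,0)),fixed_jaw=f((.03,0,.07)),lamp_bar=f((lx,0,.19)),crank_hub=f((hx,0,.085)),handle_mid=f((hx,-.04*np.sin(ha),.085+.04*np.cos(ha))))
def res(v):
    m=model(v);o=[]
    for q in ob:
        for p,u in zip((t,s),ob[q]):
            if u is not None: o+=list(np.array(proj(p,m[q]))-u)
    return o
z=least_squares(res,[.55,-.1,-.35,-.1,-.09,0.3,0],loss='soft_l1')
print('vise x y th hubx lampx handleang',z.x.round(4),'deg',np.degrees(z.x[[2,5]]).round(1)); print(np.round(z.fun,1))
for k,v in model(z.x).items(): print(k,v.round(4))
# orange phone masks
for n,p,near in(('top',t,(228,266)),('side',s,(229,302))):
    for d in eyes.outline_of('phone_orange',p):
        if np.hypot(*(np.array(d['point'])-near))<25:
            m=d['mask'].astype(np.uint8); c=cv2.minAreaRect(cv2.findNonZero(m)); print(n,c, [onz(p,(b,a),.078).round(4).tolist() for a,b in cv2.boxPoints(c)] if n=='top' else '')
for q in('phone_white','phone_green'):
    for d in eyes.outline_of(q,t)[:1]:
        c=cv2.minAreaRect(cv2.findNonZero(d['mask'].astype(np.uint8))); print(q,c,[onz(t,(b,a),.078).round(3).tolist() for a,b in cv2.boxPoints(c)])
a,b=best('rack',t),best('rack',s); print('rack',onz(t,a,0),onz(s,b,0) if b else '')
im=cv2.resize(t['frame'][70:240,350:490],None,fx=4.2,fy=3.5*1.0,interpolation=cv2.INTER_CUBIC) 
im=cv2.resize(t['frame'][80:230,360:480],(640,800)[:1]*0 or (480,600),interpolation=cv2.INTER_CUBIC)
im2=cv2.resize(s['frame'][230:380,340:520],(720,600),interpolation=cv2.INTER_CUBIC)
cv2.imwrite('pics/t1.png',im[:,:,::-1]);cv2.imwrite('pics/s1.png',im2[:,:,::-1])
E
```

```text
vise [153.4, 423.1] [332.2, 439.7] [ 0.634  -0.0992  0.0052]
lamp_bar [195.1, 422.0] [273.3, 388.9] [ 0.5185 -0.0667  0.1899]
crank_hub [213.1, 405.6] [309.8, 366.3] [ 0.4929 -0.0523  0.082 ]
vise x y th hubx lampx handleang [ 0.6339 -0.1002 -0.3039 -0.1497 -0.1197  0.9224  0.    ] deg [-17.4  52.9]
[ 0.6  0.   1.9 -0.1 -1.1  0.7 -1.3 -1.1 -1.1 -0.6  0.2 -0.1  2.   1.4
  0.3  1.2]
vise [ 0.6339 -0.1002  0.    ]
fixed_jaw [ 0.6626 -0.1092  0.07  ]
lamp_bar [ 0.5197 -0.0644  0.19  ]
crank_hub [ 0.4911 -0.0554  0.085 ]
handle_mid [ 0.4816 -0.0859  0.1092]
top ((265.550048828125, 228.8500213623047), (9.803058624267578, 68.30519104003906), 18.43494987487793) [[0.3928, 0.2557], [0.5248, 0.2171], [0.519, 0.1981], [0.3872, 0.2368]]
side ((303.5362548828125, 228.32339477539062), (61.55459213256836, 20.274497985839844), 3.066485643386841) 
phone_white ((239.67813110351562, 220.5777130126953), (11.020938873291016, 69.56676483154297), 18.996654510498047) [[0.407, 0.31], [0.542, 0.27], [0.535, 0.249], [0.401, 0.289]]
phone_green ((213.5421142578125, 215.99346923828125), (10.62905216217041, 68.61263275146484), 17.744670867919922) [[0.415, 0.362], [0.549, 0.325], [0.543, 0.304], [0.409, 0.341]]
rack [0.46978582 0.28272647] [0.47391571 0.28577732]
```

View pics/t1.png

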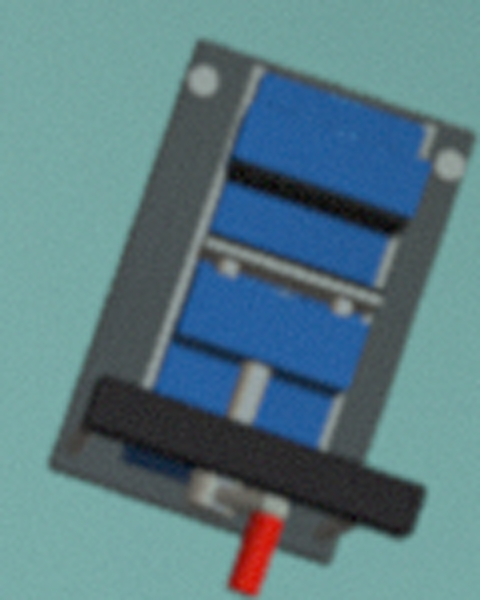

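View pics/s1.png

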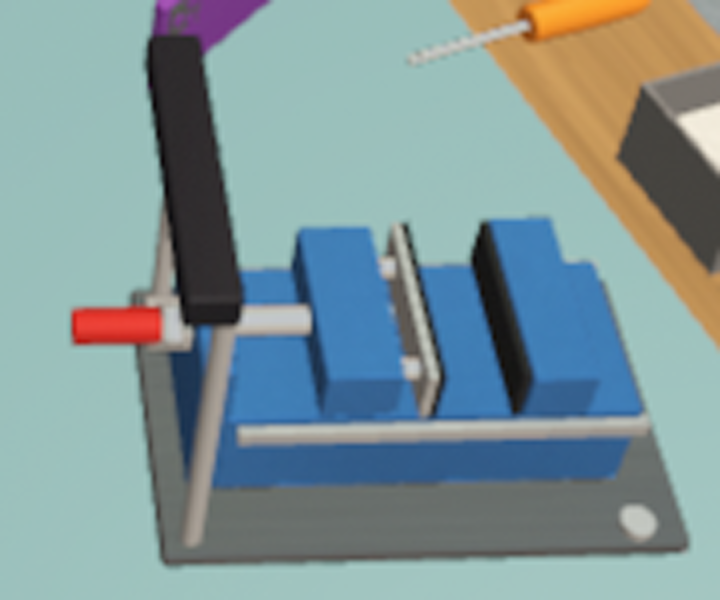

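The top crop shows the lamp bar crossing the crank end and the handle to the right of the hub, from crop (265,510) to (245,595). The gap is wide, with the plate near crop row 265 and the fixed jaw near row 185. The side crop shows the handle at (115,325), roughly level with the hub. Next I'll refine the handle and phone by colour.

```bash
cat >> h.py <<'E'
VX,VY,VT=0.6339,-0.1002,-0.3037
def v2w(X): c,s=np.cos(VT),np.sin(VT); return np.array([VX+c*X[0]-s*X[1],VY+s*X[0]+c*X[1],X[2]])
def w2v(X): c,s=np.cos(VT),np.sin(VT); d=np.array(X)-[VX,VY,0]; return np.array([c*d[0]+s*d[1],-s*d[0]+c*d[1],d[2]])
def yaw(q): w,x,y,z=q; return np.degrees(np.arctan2(2*(x*y+w*z),1-2*(y*y+z*z)))
def redmask(p):
    h=cv2.cvtColor(p['frame'],cv2.COLOR_RGB2HSV); return ((h[...,0]<5)|(h[...,0]>174))&(h[...,1]>170)&(h[...,2]>90)
def near(m,pt,rad):
    R,C=np.nonzero(m); k=np.hypot(R-pt[0],C-pt[1])<rad; return np.c_[R[k],C[k]].astype(float)
def handle(t,s,g):
    a=near(redmask(t),proj(t,g),35); b=near(redmask(s),proj(s,g),35); out=[]
    for e in(a,b):
        c=e.mean(0);u=np.linalg.svd(e-c,full_matrices=False)[2][0]; u*=1 if u[0]<0 else -1; out.append((c,u,np.ptp((e-c)@u)))
    return tri(t,out[0][0],s,out[1][0]),out
E
python3 - <<'E'
from h import *
t=cam('top');s=cam('side')
hw,o=handle(t,s,[.4816,-.0859,.1]); print(hw.round(4),w2v(hw).round(4),[ (c.round(1),u.round(2),round(l,1)) for c,u,l in o])
v=w2v(hw); print('phi',np.degrees(np.arctan2(-v[1],v[2]-.085)),'rad',np.hypot(v[1],v[2]-.085))
h=cv2.cvtColor(t['frame'],cv2.COLOR_RGB2HSV); m=(h[...,0]>8)&(h[...,0]<18)&(h[...,1]>200)&(h[...,2]>180)
e=near(m,(228,266),45); W=np.array([onz(t,q,.078) for q in e]); c=W.mean(0); u=np.linalg.svd(W-c,full_matrices=False)[2][0]
print(len(e),'orange top',c.round(4),'yaw',np.degrees(np.arctan2(u[1],u[0])),np.ptp((W-c)@u),np.percentile((W-c)@[-u[1],u[0]],[2,98]))
o=r.observe(); print(o['eef_pos'],yaw(o['tcp_rot']))
E
```

```text
[ 0.482  -0.0818  0.119 ] [-0.1504 -0.0278  0.119 ] [(array([217.5, 423.5]), array([-0.94,  0.33]), np.float64(19.6)), (array([311. , 368.6]), array([-0.03,  1.  ]), np.float64(21.1))]
phi 39.32427458234438 rad 0.0439380984953245
270 orange top [0.4562 0.2304] yaw 163.62569953100035 0.13555354214008003 [-0.00395573  0.00374524]
[0.19484074 0.64625913 0.23125903] 163.22198311823615
```

```bash
python3 -m inch '[{"tx":0.3485,"ty":-0.5545,"twist":0.002,"claw":0.45},{"tx":0.3485,"ty":-0.5545,"twist":0.002,"claw":0.45},{"tx":0.3485,"ty":-0.5545,"twist":0.002,"claw":0.45},{"tx":0.3485,"ty":-0.5545,"twist":0.002,"claw":0.45},{"tx":0.3485,"ty":-0.5545,"twist":0.002,"claw":0.45},{"tx":0.3485,"ty":-0.5545,"twist":0.002,"claw":0.45},{"tx":0.3485,"ty":-0.5545,"twist":0.002,"claw":0.45},{"tx":0.3485,"ty":-0.5545,"twist":0.002,"claw":0.45}]'
```

```text
invalid input
```

```bash
python3 -m inch '[{"tx":0.348,"ty":-0.554,"tz":0,"twist":0.002,"claw":0.45},{"tx":0.348,"ty":-0.554,"tz":0,"twist":0.002,"claw":0.45},{"tx":0.348,"ty":-0.554,"tz":0,"twist":0.002,"claw":0.45},{"tx":0.348,"ty":-0.554,"tz":0,"twist":0.002,"claw":0.45},{"tx":0.348,"ty":-0.554,"tz":0,"twist":0.002,"claw":0.45},{"tx":0.348,"ty":-0.554,"tz":0,"twist":0.002,"claw":0.45},{"tx":0.348,"ty":-0.554,"tz":0,"twist":0.002,"claw":0.45},{"tx":0.348,"ty":-0.554,"tz":0,"twist":0.002,"claw":0.45}]'
```

```text
clock: 3.57
eef_pos: [0.3728, 0.3623, 0.2316]
tcp_rot: [0.0, 0.143, 0.99, 0.0]
ft_force: [1.1, -0.2, 0.2]
width: 0.0384
gripper_force: 0.0
```

```bash
python3 -m inch '[{"tx":0.111,"ty":-0.176,"tz":0,"twist":0,"claw":0.45},{"tx":0.111,"ty":-0.176,"tz":0,"twist":0,"claw":0.45},{"tx":0.111,"ty":-0.176,"tz":0,"twist":0,"claw":0.45},{"tx":0.111,"ty":-0.176,"tz":0,"twist":0,"claw":0.45},{"tx":0.111,"ty":-0.176,"tz":0,"twist":0,"claw":0.45},{"tx":0.111,"ty":-0.176,"tz":0,"twist":0,"claw":0.45},{"tx":0.111,"ty":-0.176,"tz":0,"twist":0,"claw":0.45}]'
```

```text
clock: 4.15
eef_pos: [0.4552, 0.2322, 0.2313]
tcp_rot: [-0.0, 0.143, 0.99, 0.0]
ft_force: [-0.3, 0.3, -0.6]
width: 0.0383
gripper_force: 0.0
```

```bash
python3 -m inch '[{"tx":0.0013,"ty":-0.0024,"tz":-0.08,"twist":0,"claw":0.45},{"tx":0.0013,"ty":-0.0024,"tz":-0.13,"twist":0,"claw":0.45},{"tx":0.0013,"ty":-0.0024,"tz":-0.17,"twist":0,"claw":0.45},{"tx":0.0013,"ty":-0.0024,"tz":-0.205,"twist":0,"claw":0.45},{"tx":0.0013,"ty":-0.0024,"tz":-0.23,"twist":0,"claw":0.45},{"tx":0.0013,"ty":-0.0024,"tz":-0.24,"twist":0,"claw":0.45},{"tx":0.0013,"ty":-0.0024,"tz":-0.24,"twist":0,"claw":0.45}]' && python3 -m inch '[{"tx":0,"ty":0,"tz":0,"twist":0,"claw":0},{"tx":0,"ty":0,"tz":0,"twist":0,"claw":0},{"tx":0,"ty":0,"tz":0,"twist":0,"claw":0},{"tx":0,"ty":0,"tz":0,"twist":0,"claw":0},{"tx":0,"ty":0,"tz":0,"twist":0,"claw":0},{"tx":0,"ty":0,"tz":0,"twist":0,"claw":0}]' 50
```

```text
clock: 4.73
eef_pos: [0.4539, 0.2307, 0.0491]
tcp_rot: [-0.002, 0.142, 0.99, -0.001]
ft_force: [-0.0, 0.6, 0.6]
width: 0.0383
gripper_force: 0.0
clock: 5.23
eef_pos: [0.4581, 0.2313, 0.0535]
tcp_rot: [0.002, 0.143, 0.99, 0.001]
ft_force: [-0.7, 1.7, 6.6]
width: 0.0082
gripper_force: 50.6
```

```bash
python3 -m inch '[{"tx":0,"ty":0,"tz":0.03,"twist":0,"claw":0},{"tx":0,"ty":0,"tz":0.07,"twist":0,"claw":0},{"tx":0,"ty":0,"tz":0.115,"twist":0,"claw":0},{"tx":0,"ty":0,"tz":0.16,"twist":0,"claw":0},{"tx":0,"ty":0,"tz":0.17,"twist":0,"claw":0},{"tx":0,"ty":0,"tz":0.17,"twist":0,"claw":0}]'; python3 - <<'E'
from h import *
s=cam('side');t=cam('top')
im=np.hstack([s['frame'][100:340,180:500],t['frame'][140:380,140:460]]);im=cv2.resize(im,(800,300));cv2.imwrite('pics/lift.png',im[:,:,::-1])
print(r.observe()['eef_pos'],r.observe()['width'],w2v([.4539,.2307,0]))
E
```

```text
clock: 5.73
eef_pos: [0.4589, 0.2311, 0.1829]
tcp_rot: [0.003, 0.143, 0.99, 0.002]
ft_force: [-0.6, -0.0, -1.4]
width: 0.0082
gripper_force: 50.2
[0.45582334 0.22984132 0.17812775] 0.007832820405338796 [-0.27071919  0.26192734  0.        ]
```

View pics/lift.png

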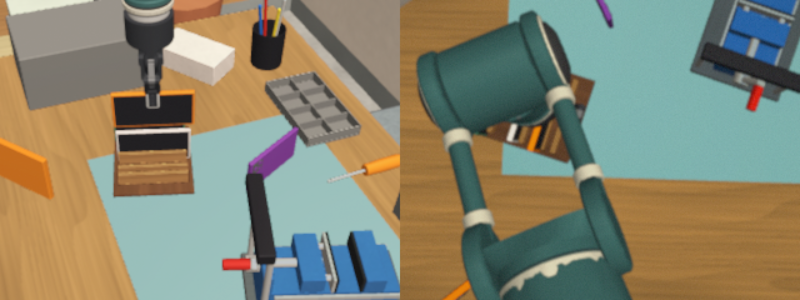

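The side half shows the orange phone held level above its slot at (152,108), with white and green still in the rack. The path to the vise goes around the lamp bar.

```bash
python3 -m inch '[{"tx":0.253,"ty":0,"tz":0,"twist":-0.505,"claw":0},{"tx":0.253,"ty":0,"tz":0,"twist":-0.505,"claw":0},{"tx":0.253,"ty":0,"tz":0,"twist":-0.505,"claw":0},{"tx":0.253,"ty":0,"tz":0,"twist":-0.505,"claw":0},{"tx":0.253,"ty":0,"tz":0,"twist":-0.505,"claw":0},{"tx":0.253,"ty":0,"tz":0,"twist":-0.505,"claw":0},{"tx":0.253,"ty":-0.05,"tz":0,"twist":-0.505,"claw":0},{"tx":0.253,"ty":-0.1,"tz":0,"twist":-0.505,"claw":0}]'; python3 -c "
from h import *
o=r.observe();print(o['eef_pos'],yaw(o['tcp_rot']))"
```

```text
clock: 6.5
eef_pos: [0.6445, 0.1555, 0.1741]
tcp_rot: [-0.002, 0.601, 0.799, -0.002]
ft_force: [0.1, -0.6, -1.4]
width: 0.0079
gripper_force: 50.1
[0.64446477 0.15550009 0.17409688] 106.11883086566793
```

```bash
python3 -m inch '[{"tx":0.001,"ty":-0.04,"tz":0,"twist":-0.186,"claw":0},{"tx":0.001,"ty":-0.09,"tz":0,"twist":-0.186,"claw":0},{"tx":0.001,"ty":-0.14,"tz":0,"twist":-0.186,"claw":0},{"tx":0.001,"ty":-0.19,"tz":0,"twist":-0.186,"claw":0},{"tx":0.001,"ty":-0.24,"tz":0,"twist":-0.186,"claw":0},{"tx":0.001,"ty":-0.29,"tz":0,"twist":-0.186,"claw":0},{"tx":0.001,"ty":-0.33,"tz":0,"twist":-0.186,"claw":0},{"tx":0.001,"ty":-0.346,"tz":0,"twist":-0.186,"claw":0}]';python3 -m inch '[{"tx":0,"ty":0,"tz":0,"twist":0,"claw":0},{"tx":0,"ty":0,"tz":0,"twist":0,"claw":0}]'; python3 - <<'E'
from h import *
s=cam('side');t=cam('top');o=r.observe();print(o['eef_pos'],w2v(o['eef_pos']),yaw(o['tcp_rot']))
im=np.hstack([s['frame'][170:390,340:560],t['frame'][50:270,330:550]]);im=cv2.resize(im,(800,400),interpolation=cv2.INTER_CUBIC);cv2.imwrite('pics/above.png',im[:,:,::-1])
# expected phone outline projections
for X in ([.012,-.07,.131],[.012,.07,.131],[.03,-.046,.1],[.03,.046,.1]): print(X,np.round(proj(s,v2w(X)),1),np.round(proj(t,v2w(X)),1))
E
```

```text
clock: 7.17
eef_pos: [0.6445, -0.1084, 0.175]
tcp_rot: [-0.001, 0.806, 0.592, -0.003]
ft_force: [0.3, 0.6, -1.4]
width: 0.0078
gripper_force: 50.1
clock: 7.33
eef_pos: [0.6453, -0.1043, 0.176]
tcp_rot: [-0.002, 0.805, 0.593, -0.001]
ft_force: [0.1, 0.8, -2.2]
width: 0.008
gripper_force: 50.1
[ 0.64605841 -0.10282894  0.17712297] [0.01238819 0.00112738 0.17712297] 72.84624921617721
[0.012, -0.07, 0.131] [323.3 466.5] [145.4 471.9]
[0.012, 0.07, 0.131] [263.8 449.4] [122.2 402.7]
[0.03, -0.046, 0.1] [322.4 469.9] [136.7 458.9]
[0.03, 0.046, 0.1] [283.6 458.5] [121.9 414.9]
```

View pics/above.png

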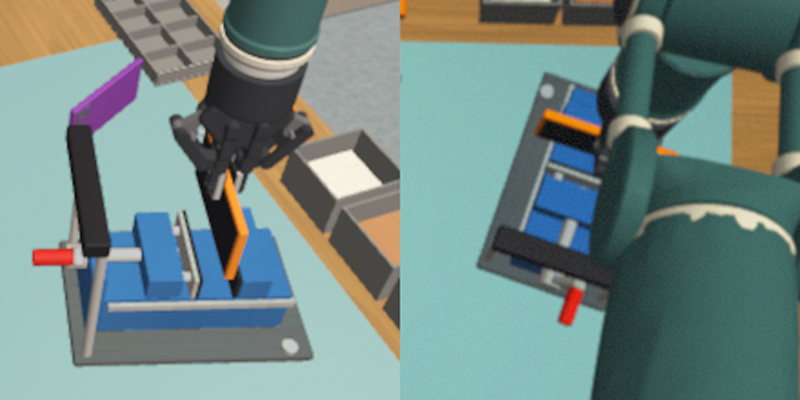

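The phone hangs square over the gap. In the side half its near bottom corner is at crop (232,275), about full-image (321,468), which matches the predicted (323,466). I'll lower it now.

```bash
python3 -m inch '[{"tx":0,"ty":0,"tz":-0.02,"twist":0,"claw":0},{"tx":0,"ty":0,"tz":-0.045,"twist":0,"claw":0},{"tx":0,"ty":0,"tz":-0.065,"twist":0,"claw":0},{"tx":0,"ty":0,"tz":-0.075,"twist":0,"claw":0},{"tx":0,"ty":0,"tz":-0.075,"twist":0,"claw":0}]'; python3 -m inch '[{"tx":0,"ty":0,"tz":-0.0025,"twist":0,"claw":0},{"tx":0,"ty":0,"tz":-0.0025,"twist":0,"claw":0}]';  python3 -m inch '[{"tx":0,"ty":0,"tz":-0.002,"twist":0,"claw":0},{"tx":0,"ty":0,"tz":-0.002,"twist":0,"claw":0}]'
```

```text
clock: 7.85
eef_pos: [0.6449, -0.1023, 0.1195]
tcp_rot: [-0.002, 0.804, 0.594, -0.002]
ft_force: [-0.5, 0.3, -2.3]
width: 0.0078
gripper_force: 50.1
clock: 8.02
eef_pos: [0.6475, -0.1037, 0.1214]
tcp_rot: [0.0, 0.805, 0.594, 0.0]
ft_force: [-0.3, 0.3, -1.7]
width: 0.0081
gripper_force: 50.1
clock: 8.18
eef_pos: [0.6476, -0.1043, 0.1202]
tcp_rot: [0.001, 0.805, 0.594, 0.001]
ft_force: [-0.3, -0.3, -2.4]
width: 0.008
gripper_force: 50.1
```

```bash
for i in 1 2 3; do python3 -m inch '[{"tx":0,"ty":0,"tz":-0.0025,"twist":0,"claw":0},{"tx":0,"ty":0,"tz":-0.0025,"twist":0,"claw":0}]' | grep -E 'eef|ft_'; done
```

```text
eef_pos: [0.647, -0.1044, 0.1175]
ft_force: [0.3, -0.1, -2.4]
eef_pos: [0.6472, -0.1044, 0.1157]
ft_force: [0.4, 0.0, -0.9]
eef_pos: [0.6475, -0.1043, 0.1156]
ft_force: [-2.2, 0.3, 6.5]
```

```bash
python3 -m inch '[{"tx":0,"ty":0,"tz":0,"twist":0,"claw":0.12},{"tx":0,"ty":0,"tz":0,"twist":0,"claw":0.2},{"tx":0,"ty":0,"tz":0,"twist":0,"claw":0.3},{"tx":0,"ty":0,"tz":0,"twist":0,"claw":0.4},{"tx":0,"ty":0,"tz":0,"twist":0,"claw":0.4}]'; python3 -m inch '[{"tx":0,"ty":0,"tz":0.03,"twist":0,"claw":0.4},{"tx":0,"ty":0,"tz":0.07,"twist":0,"claw":0.4},{"tx":0,"ty":0,"tz":0.12,"twist":0,"claw":0.4},{"tx":0,"ty":0,"tz":0.17,"twist":0,"claw":0.4},{"tx":0,"ty":0,"tz":0.22,"twist":0,"claw":0.4},{"tx":0,"ty":0,"tz":0.22,"twist":0,"claw":0.4}]'; python3 - <<'E'
from h import *
s=cam('side');t=cam('top');o=r.observe();print(o['eef_pos'],w2v(o['eef_pos']),yaw(o['tcp_rot']),o['q'])
im=np.hstack([s['frame'][220:380,340:540],t['frame'][70:230,330:530]]);im=cv2.resize(im,(800,320),interpolation=cv2.INTER_CUBIC);cv2.imwrite('pics/placed.png',im[:,:,::-1])
E
```

```text
clock: 9.1
eef_pos: [0.6467, -0.1043, 0.1132]
tcp_rot: [-0.0, 0.805, 0.593, -0.0]
ft_force: [0.4, 0.5, 0.4]
width: 0.0345
gripper_force: 0.0
clock: 9.6
eef_pos: [0.6513, -0.1052, 0.2893]
tcp_rot: [0.006, 0.805, 0.593, 0.005]
ft_force: [1.6, -0.8, 3.2]
width: 0.0342
gripper_force: 0.0
[ 0.64839338 -0.10462103  0.28180803] [1.51522316e-02 1.15583058e-04 2.81808031e-01] 72.80990912284668 [-1.97886126e-01  2.00214069e-01  1.58902959e+00 -2.06117353e-05
  1.34647976e+00  1.02143774e-01]
```

View pics/placed.png

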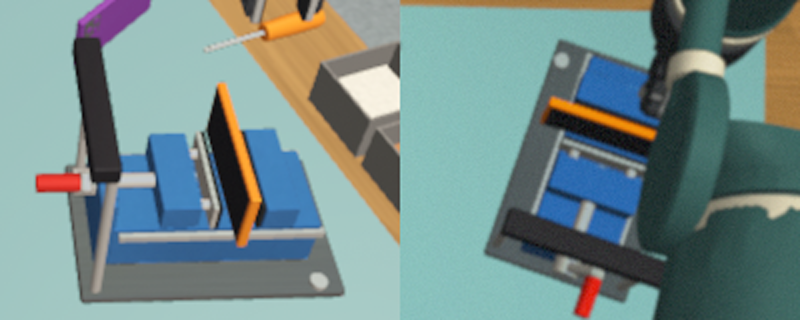

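The phone stands in the gap at side-half (225,160) with the handle unmoved at (60,183). Next the gripper turns so it closes across the handle, then moves over it, just outside the lamp bar.

```bash
python3 -m inch '[{"tx":-0.2556,"ty":0.0437,"tz":0,"twist":0.499,"claw":0.6},{"tx":-0.2556,"ty":0.0437,"tz":0,"twist":0.499,"claw":0.6},{"tx":-0.2556,"ty":0.0437,"tz":0,"twist":0.499,"claw":0.6},{"tx":-0.2556,"ty":0.0437,"tz":0,"twist":0.499,"claw":0.6},{"tx":-0.2556,"ty":0.0437,"tz":0,"twist":0.499,"claw":0.6},{"tx":-0.2556,"ty":0.0437,"tz":0,"twist":0.499,"claw":0.6},{"tx":-0.2556,"ty":0.0437,"tz":0,"twist":0.499,"claw":0.6},{"tx":-0.2556,"ty":0.0437,"tz":0,"twist":0.499,"claw":0.6}]'; python3 - <<'E'
from h import *
s=cam('side');o=r.observe();print(o['eef_pos'],w2v(o['eef_pos']),yaw(o['tcp_rot']))
# phone lean: side-view orange frame edge near end vs. projected vertical
print([np.round(proj(s,v2w([x,-.07,z])),1).tolist() for x in(.0105,.0195) for z in(.07,.14)])
h=cv2.cvtColor(s['frame'],cv2.COLOR_RGB2HSV); m=(h[...,0]>8)&(h[...,0]<18)&(h[...,1]>180)&(h[...,2]>140)
e=near(m,(302,462),60)
for R in range(262,345,6):
    k=e[e[:,0]==R]; print(R,(k[:,1].min(),k[:,1].max()) if len(k) else None,end=' ')
E
```

```text
clock: 10.37
eef_pos: [0.4533, -0.0712, 0.2764]
tcp_rot: [-0.002, 0.419, 0.908, -0.0]
ft_force: [0.9, 0.1, 0.3]
width: 0.0511
gripper_force: 0.0
[ 0.45358753 -0.07121552  0.27636801] [-0.18072864 -0.02626492  0.27636801] 130.7718637883241
[[343.5, 459.1], [320.1, 466.7], [343.3, 464.0], [320.0, 471.9]]
262 (np.float64(449.0), np.float64(451.0)) 268 (np.float64(450.0), np.float64(453.0)) 274 (np.float64(452.0), np.float64(455.0)) 280 (np.float64(453.0), np.float64(457.0)) 286 (np.float64(455.0), np.float64(460.0)) 292 (np.float64(457.0), np.float64(462.0)) 298 (np.float64(459.0), np.float64(463.0)) 304 (np.float64(460.0), np.float64(465.0)) 310 (np.float64(462.0), np.float64(467.0)) 316 (np.float64(464.0), np.float64(468.0)) 322 (np.float64(465.0), np.float64(469.0)) 328 (np.float64(463.0), np.float64(467.0)) 334 (np.float64(461.0), np.float64(464.0)) 340 (np.float64(459.0), np.float64(462.0))
```

```bash
python3 -m inch '[{"tx":0,"ty":0,"tz":0,"twist":0.177,"claw":0.6},{"tx":0,"ty":0,"tz":0,"twist":0.177,"claw":0.6},{"tx":0,"ty":0,"tz":-0.03,"twist":0.177,"claw":0.6},{"tx":0,"ty":0,"tz":-0.07,"twist":0.177,"claw":0.6},{"tx":0,"ty":0,"tz":-0.11,"twist":0.177,"claw":0.6},{"tx":0,"ty":0,"tz":-0.15,"twist":0.177,"claw":0.6},{"tx":0,"ty":0,"tz":-0.17,"twist":0.177,"claw":0.6},{"tx":0,"ty":0,"tz":-0.17,"twist":0.177,"claw":0.6}]'; python3 - <<'E'
from h import *
s=cam('side');o=r.observe();print(o['eef_pos'],w2v(o['eef_pos']),yaw(o['tcp_rot']))
im=cv2.resize(s['frame'][180:380,300:540],(720,600),interpolation=cv2.INTER_CUBIC);cv2.imwrite('pics/pre.png',im[:,:,::-1])
E
```

```text
clock: 11.08
eef_pos: [0.4503, -0.0705, 0.1448]
tcp_rot: [-0.006, 0.158, 0.987, 0.0]
ft_force: [-0.8, 0.2, -0.4]
width: 0.051
gripper_force: 0.0
[ 0.452097   -0.07088545  0.14740064] [-0.18224967 -0.0263957   0.14740064] 161.84775060852408
```

View pics/pre.png

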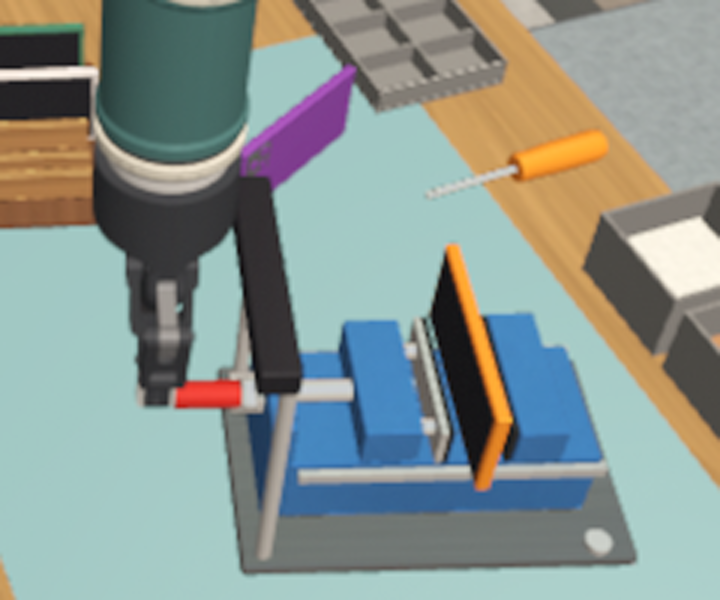

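The side view shows the gripper above the handle, its finger tip near (155,400) over the red sleeve, and its body just left of the lamp bar at (250,180). The phone is upright at (470,370). I'll descend, move in 8 mm and close.

```bash
python3 -m inch '[{"tx":0,"ty":0,"tz":-0.03,"twist":0.003,"claw":0.6},{"tx":0,"ty":0,"tz":-0.055,"twist":0.003,"claw":0.6},{"tx":0,"ty":0,"tz":-0.058,"twist":0.003,"claw":0.6},{"tx":0.0048,"ty":-0.0015,"tz":-0.058,"twist":0.003,"claw":0.6},{"tx":0.0096,"ty":-0.003,"tz":-0.058,"twist":0.003,"claw":0.6},{"tx":0.0096,"ty":-0.003,"tz":-0.058,"twist":0.003,"claw":0.6},{"tx":0.0096,"ty":-0.003,"tz":-0.058,"twist":0.003,"claw":0.6}]'; python3 -m inch '[{"tx":0,"ty":0,"tz":0,"twist":0,"claw":0.1},{"tx":0,"ty":0,"tz":0,"twist":0,"claw":0.1},{"tx":0,"ty":0,"tz":0,"twist":0,"claw":0.1},{"tx":0,"ty":0,"tz":0,"twist":0,"claw":0.1},{"tx":0,"ty":0,"tz":0,"twist":0,"claw":0.1},{"tx":0,"ty":0,"tz":0,"twist":0,"claw":0.1}]' 30; python3 -c "
from h import *
o=r.observe();v=w2v(o['eef_pos']);print(v,yaw(o['tcp_rot']),o['torque'])"
```

```text
clock: 11.72
eef_pos: [0.4641, -0.0742, 0.1093]
tcp_rot: [0.002, 0.152, 0.988, -0.0]
ft_force: [-0.3, -0.6, 0.2]
width: 0.0512
gripper_force: 0.0
clock: 12.22
eef_pos: [0.4624, -0.074, 0.1079]
tcp_rot: [0.0, 0.152, 0.988, -0.0]
ft_force: [-1.8, -0.9, 3.5]
width: 0.0154
gripper_force: 29.2
[-0.17145248 -0.0262554   0.10789096] 162.50030293324932 [-0.19131824  0.18143437 -0.07044526]
```

```bash
cat > tab.py <<'E'
import numpy as np,sys
def tab(a,b,n):
    a,b=np.radians([a,b])
    for f in np.linspace(a,b,n+1)[1:]:
        d=-.04*(np.sin(f)-np.sin(a)); z=.04*(np.cos(f)-np.cos(a))
        print(round(np.degrees(f),1),*np.round(np.array([.2991*d,.9542*d,z])/.75,4))
a,b,n=map(float,sys.argv[1:]); tab(a,b,int(n))
E
python3 tab.py 40.5 160.5 8; python3 tab.py 160.5 280.5 8; python3 tab.py 280.5 400.5 8
```

```text
55.5 -0.0028 -0.0089 -0.0103
70.5 -0.0047 -0.0149 -0.0228
85.5 -0.0055 -0.0177 -0.0364
100.5 -0.0053 -0.017 -0.0503
115.5 -0.004 -0.0129 -0.0635
130.5 -0.0018 -0.0056 -0.0752
145.5 0.0013 0.0042 -0.0845
160.5 0.005 0.0161 -0.0908
175.5 0.0041 0.013 -0.0029
190.5 0.0082 0.0263 -0.0022
205.5 0.0122 0.0389 0.0021
220.5 0.0157 0.05 0.0097
235.5 0.0185 0.0589 0.0201
250.5 0.0204 0.065 0.0325
265.5 0.0212 0.0677 0.0461
280.5 0.021 0.067 0.06
295.5 -0.0013 -0.0041 0.0132
310.5 -0.0036 -0.0113 0.0249
325.5 -0.0066 -0.0212 0.0342
340.5 -0.0104 -0.0331 0.0406
355.5 -0.0144 -0.046 0.0434
370.5 -0.0186 -0.0593 0.0427
385.5 -0.0226 -0.0719 0.0384
400.5 -0.026 -0.0831 0.0308
```

First two rows (30°) as a test, reading the state.

```bash
python3 -m inch '[{"tx":-0.0014,"ty":-0.0045,"tz":-0.0048,"twist":0,"claw":0.1},{"tx":-0.0028,"ty":-0.0089,"tz":-0.0103,"twist":0,"claw":0.1},{"tx":-0.0038,"ty":-0.0122,"tz":-0.0163,"twist":0,"claw":0.1},{"tx":-0.0047,"ty":-0.0149,"tz":-0.0228,"twist":0,"claw":0.1}]'; python3 - <<'E'
from h import *
s=cam('side');o=r.observe();print(w2v(o['eef_pos']),yaw(o['tcp_rot']))
im=cv2.resize(s['frame'][240:380,330:520],(760,560),interpolation=cv2.INTER_CUBIC);cv2.imwrite('pics/turn.png',im[:,:,::-1])
E
python3 tab.py 70.5 160.5 6
```

```text
clock: 12.55
eef_pos: [0.4587, -0.0856, 0.091]
tcp_rot: [0.0, 0.152, 0.988, -0.0]
ft_force: [-2.8, -2.2, 6.2]
width: 0.0151
gripper_force: 29.5
[-0.17159769 -0.03873291  0.08999262] 162.50846890664252
85.5 -0.0009 -0.0028 -0.0136
100.5 -0.0006 -0.0021 -0.0275
115.5 0.0006 0.002 -0.0408
130.5 0.0029 0.0093 -0.0524
145.5 0.006 0.0191 -0.0618
160.5 0.0097 0.031 -0.0681
```

View pics/turn.png

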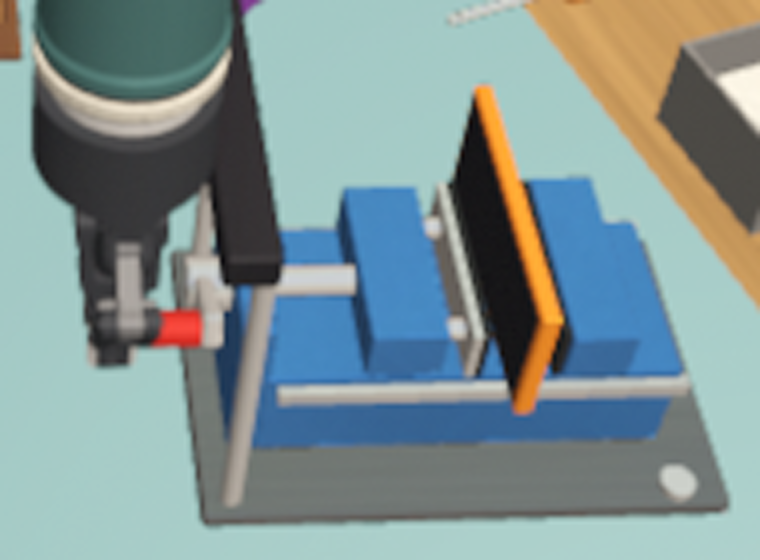

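The side view shows the handle at (180,328) following the gripper, the phone upright at (510,250), and the plate still clear of it. I'll continue.

```bash
python3 -m inch '[{"tx":-0.0009,"ty":-0.0028,"tz":-0.0136,"twist":0,"claw":0.1},{"tx":-0.0006,"ty":-0.0021,"tz":-0.0275,"twist":0,"claw":0.1},{"tx":0.0006,"ty":0.002,"tz":-0.0408,"twist":0,"claw":0.1},{"tx":0.0029,"ty":0.0093,"tz":-0.0524,"twist":0,"claw":0.1},{"tx":0.006,"ty":0.0191,"tz":-0.0618,"twist":0,"claw":0.1},{"tx":0.0097,"ty":0.031,"tz":-0.0681,"twist":0,"claw":0.1}]'
python3 -m inch '[{"tx":0.0041,"ty":0.013,"tz":-0.0029,"twist":0,"claw":0.1},{"tx":0.0082,"ty":0.0263,"tz":-0.0022,"twist":0,"claw":0.1},{"tx":0.0122,"ty":0.0389,"tz":0.0021,"twist":0,"claw":0.1},{"tx":0.0157,"ty":0.05,"tz":0.0097,"twist":0,"claw":0.1}]'
python3 - <<'E'
from h import *
s=cam('side');t=cam('top');o=r.observe();print(w2v(o['eef_pos']),yaw(o['tcp_rot']),o['torque'])
# plate/phone in vise frame
for q in('phone_orange',): print([np.round(d['point'],1).tolist() for d in eyes.place_of(q,s)])
E
python3 tab.py 220.5 280.5 4
```

```text
clock: 13.1
eef_pos: [0.4663, -0.0622, 0.0389]
tcp_rot: [0.0, 0.152, 0.988, -0.001]
ft_force: [0.2, -5.9, 4.1]
width: 0.015
gripper_force: 29.4
clock: 13.43
eef_pos: [0.4784, -0.0249, 0.0465]
tcp_rot: [0.0, 0.152, 0.988, -0.001]
ft_force: [0.4, -9.4, 2.5]
width: 0.0153
gripper_force: 29.4
[-0.17081932  0.02648179  0.04746934] 162.5884284092737 [-0.55130782  0.18921429 -0.04822624]
[[238.9, 394.6], [314.1, 454.3], [243.9, 189.1]]
235.5 0.0028 0.0089 0.0103
250.5 0.0047 0.0149 0.0228
265.5 0.0055 0.0177 0.0364
280.5 0.0053 0.017 0.0503
```

```bash
cat > st.py <<'E'
from h import *
import sys
f=np.radians(float(sys.argv[1])); o=r.observe(); F=o['ft_force']; fy=F@[-np.sin(VT),np.cos(VT),0]
print('v',w2v(o['eef_pos']).round(4),'F',F.round(1),'resist',round(float(fy*np.cos(f)+F[2]*np.sin(f)),2),'rad',round(float(-fy*np.sin(f)+F[2]*np.cos(f)),2),'w',o['width'],'t',o['clock'])
E
python3 -m inch '[{"tx":0.0028,"ty":0.0089,"tz":0.0103,"twist":0,"claw":0.1},{"tx":0.0047,"ty":0.0149,"tz":0.0228,"twist":0,"claw":0.1}]' >/dev/null; python3 st.py 250.5
python3 -m inch '[{"tx":0.0008,"ty":0.0028,"tz":0.0136,"twist":0,"claw":0.1},{"tx":0.0006,"ty":0.0021,"tz":0.0275,"twist":0,"claw":0.1}]' >/dev/null; python3 st.py 280.5
python3 - <<'E'
from h import *
s=cam('side')
im=cv2.resize(s['frame'][240:380,330:520],(760,560),interpolation=cv2.INTER_CUBIC);cv2.imwrite('pics/turn2.png',im[:,:,::-1])
E
python3 tab.py 280.5 340.5 4;python3 tab.py 340.5 400.5 4
```

```text
v [-0.1709  0.0367  0.0632] F [  2.1 -11.   -4. ] resist 7.1 rad -7.98 w 0.015522592828431126 t 13.75
v [-0.1709  0.0387  0.0837] F [ 5.4 -9.1 -6.8] resist 5.39 rad -8.2 w 0.015079993511481194 t 13.9167
295.5 -0.0013 -0.0041 0.0132
310.5 -0.0036 -0.0113 0.0249
325.5 -0.0066 -0.0212 0.0342
340.5 -0.0104 -0.0331 0.0406
355.5 -0.0041 -0.013 0.0029
370.5 -0.0082 -0.0263 0.0022
385.5 -0.0122 -0.0389 -0.0021
400.5 -0.0157 -0.05 -0.0097
```

View pics/turn2.png

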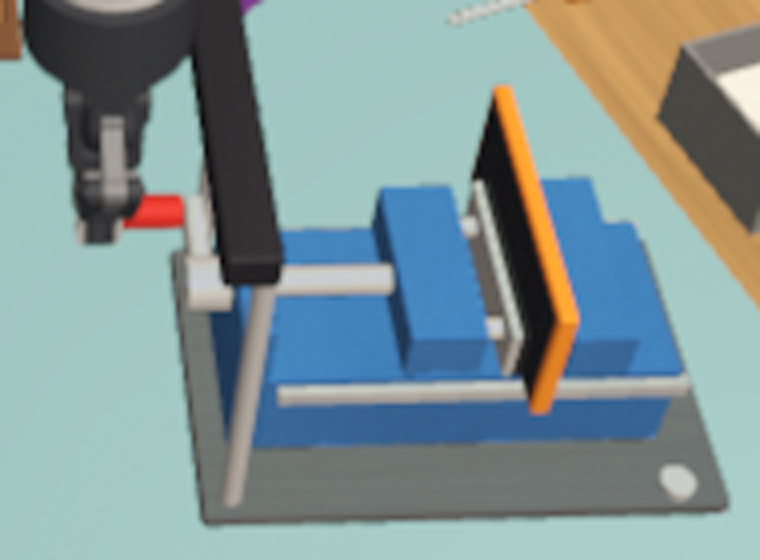

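The plate at (500,280) now pushes the phone, which has slid from column 525 to 540, still upright and a few mm short of the fixed jaw. I'll go on in smaller bites while reading the handle force.

```bash
python3 -m inch '[{"tx":-0.0013,"ty":-0.0041,"tz":0.0132,"twist":0,"claw":0.1},{"tx":-0.0036,"ty":-0.0113,"tz":0.0249,"twist":0,"claw":0.1}]' >/dev/null; python3 st.py 310.5
python3 -m inch '[{"tx":-0.003,"ty":-0.0099,"tz":0.0093,"twist":0,"claw":0.1},{"tx":-0.0068,"ty":-0.0218,"tz":0.0157,"twist":0,"claw":0.1}]' >/dev/null; python3 st.py 340.5
python3 -m inch '[{"tx":-0.0041,"ty":-0.013,"tz":0.0029,"twist":0,"claw":0.1}]' >/dev/null; python3 st.py 355.5
python3 - <<'E'
from h import *
s=cam('side'); h=cv2.cvtColor(s['frame'],cv2.COLOR_RGB2HSV); m=(h[...,0]>8)&(h[...,0]<18)&(h[...,1]>180)&(h[...,2]>140)
e=near(m,(302,465),60)
for R in range(262,345,12):
    k=e[e[:,0]==R]; print(R,(k[:,1].min(),k[:,1].max()) if len(k) else None,end=' ')
for x in(.0165,.021,.0255): print(x,np.round(proj(s,v2w([x,-.07,.14])),1),np.round(proj(s,v2w([x,-.07,.07])),1))
E
for a in 355.5 370.5 385.5 400.5 415.5; do python3 - $a <<'E'
E
python3 tab.py $a $(python3 -c "print($a+15)") 2; done
```

```text
v [-0.171   0.0305  0.1021] F [  7.3  -5.3 -11.2] resist 6.61 rad -9.46 w 0.015087611993936566 t 14.1333
v [-0.1711  0.0143  0.1142] F [ 6.4  0.9 -9. ] resist 5.59 rad -7.55 w 0.015040732931080712 t 14.3
v [-0.1712  0.0046  0.1167] F [ 4.4  5.  -4.4] resist 6.46 rad -3.95 w 0.014966977042307893 t 14.3833
262 (np.float64(457.0), np.float64(459.0)) 274 (np.float64(460.0), np.float64(463.0)) 286 (np.float64(463.0), np.float64(466.0)) 298 (np.float64(467.0), np.float64(470.0)) 310 (np.float64(470.0), np.float64(473.0)) 322 (np.float64(472.0), np.float64(476.0)) 334 (np.float64(468.0), np.float64(471.0)) 0.0165 [320.  470.2] [343.4 462.4]
0.021 [320.  472.8] [343.3 464.8]
0.0255 [319.9 475.4] [343.2 467.3]
363.0 -0.0021 -0.0067 0.0001
370.5 -0.0042 -0.0133 -0.0007
378.0 -0.002 -0.0065 -0.0017
385.5 -0.004 -0.0126 -0.0043
393.0 -0.0018 -0.0058 -0.0034
400.5 -0.0035 -0.0111 -0.0076
408.0 -0.0015 -0.0048 -0.0049
415.5 -0.0028 -0.0089 -0.0103
423.0 -0.0011 -0.0034 -0.006
430.5 -0.0019 -0.006 -0.0124
```

```bash
python3 -m inch '[{"tx":-0.0021,"ty":-0.0067,"tz":0.0001,"twist":0,"claw":0.1},{"tx":-0.0042,"ty":-0.0133,"tz":-0.0007,"twist":0,"claw":0.1}]' >/dev/null; python3 st.py 370.5
python3 -m inch '[{"tx":-0.002,"ty":-0.0065,"tz":-0.0017,"twist":0,"claw":0.1},{"tx":-0.004,"ty":-0.0126,"tz":-0.0043,"twist":0,"claw":0.1}]' >/dev/null; python3 st.py 385.5
python3 -m inch '[{"tx":-0.0018,"ty":-0.0058,"tz":-0.0034,"twist":0,"claw":0.1},{"tx":-0.0035,"ty":-0.0111,"tz":-0.0076,"twist":0,"claw":0.1}]' >/dev/null; python3 st.py 400.5
python3 -m inch '[{"tx":-0.0015,"ty":-0.0048,"tz":-0.0049,"twist":0,"claw":0.1},{"tx":-0.0028,"ty":-0.0089,"tz":-0.0103,"twist":0,"claw":0.1}]' >/dev/null; python3 st.py 415.5
```

```text
v [-0.1713 -0.0054  0.1167] F [2.3 6.4 1.9] resist 7.07 rad 0.63 w 0.015258404244540091 t 14.6
v [-0.1713 -0.0152  0.1141] F [0.5 6.5 7.9] resist 9.1 rad 4.37 w 0.014929560304823291 t 14.7667
v [-0.1714 -0.0244  0.109 ] F [-3.4  4.3 12.8] resist 10.67 rad 7.69 w 0.014866973912574464 t 14.9333
v [-0.1714 -0.0321  0.1016] F [-5.5  2.5 14.8] resist 12.59 rad 7.77 w 0.015173543957560053 t 15.1
```

```bash
python3 tab.py 415.5 425.5 1; python3 -m inch '[{"tx":-0.0013,"ty":-0.0044,"tz":-0.0081,"twist":0,"claw":0.1},{"tx":-0.0013,"ty":-0.0044,"tz":-0.0081,"twist":0,"claw":0.1}]' >/dev/null; python3 st.py 425.5; python3 - <<'E'
from h import *
s=cam('side'); h=cv2.cvtColor(s['frame'],cv2.COLOR_RGB2HSV); m=(h[...,0]>8)&(h[...,0]<18)&(h[...,1]>180)&(h[...,2]>140)
e=near(m,(302,465),60)
for R in range(262,345,12):
    k=e[e[:,0]==R]; print(R,(k[:,1].min(),k[:,1].max()) if len(k) else None,end=' ')
E
```

```text
425.5 -0.0014 -0.0044 -0.0081
v [-0.1715 -0.0366  0.0947] F [-5.1 -1.8 10.7] resist 8.42 rad 7.38 w 0.015496182596517076 t 15.2667
262 (np.float64(457.0), np.float64(459.0)) 274 (np.float64(460.0), np.float64(463.0)) 286 (np.float64(463.0), np.float64(465.0)) 298 (np.float64(467.0), np.float64(468.0)) 310 (np.float64(470.0), np.float64(474.0)) 322 (np.float64(472.0), np.float64(476.0)) 334 (np.float64(468.0), np.float64(471.0))
```

The handle is stiff: 12.6 N against about 6 N running free, 60–70° past contact. The phone no longer moves. I'll release the handle and back off.

```bash
python3 -m inch '[{"tx":0,"ty":0,"tz":0,"twist":0,"claw":0.4},{"tx":0,"ty":0,"tz":0,"twist":0,"claw":0.5},{"tx":0,"ty":0,"tz":0,"twist":0,"claw":0.5},{"tx":0,"ty":0,"tz":0,"twist":0,"claw":0.5},{"tx":-0.02,"ty":0.0063,"tz":0,"twist":0,"claw":0.5},{"tx":-0.051,"ty":0.016,"tz":0,"twist":0,"claw":0.5},{"tx":-0.051,"ty":0.016,"tz":0.03,"twist":0,"claw":0.5},{"tx":-0.051,"ty":0.016,"tz":0.08,"twist":0,"claw":0.5}]'; python3 -m inch '[{"tx":0,"ty":0,"tz":0.05,"twist":0,"claw":0.5},{"tx":0,"ty":0,"tz":0.1,"twist":0,"claw":0.5},{"tx":0,"ty":0.05,"tz":0.15,"twist":0,"claw":0.5},{"tx":0,"ty":0.1,"tz":0.15,"twist":0,"claw":0.5},{"tx":0,"ty":0.15,"tz":0.15,"twist":0,"claw":0.5},{"tx":0,"ty":0.2,"tz":0.15,"twist":0,"claw":0.5},{"tx":0,"ty":0.2,"tz":0.15,"twist":0,"claw":0.5},{"tx":0,"ty":0.2,"tz":0.15,"twist":0,"claw":0.5}]'; python3 - <<'E'
from h import *
s=cam('side');t=cam('top')
im=np.hstack([s['frame'][180:380,300:540],t['frame'][60:260,320:560]]);im=cv2.resize(im,(800,333),interpolation=cv2.INTER_CUBIC);cv2.imwrite('pics/end.png',im[:,:,::-1])
h=cv2.cvtColor(t['frame'],cv2.COLOR_RGB2HSV); m=(h[...,0]>8)&(h[...,0]<18)&(h[...,1]>200)&(h[...,2]>180)
e=near(m,proj(t,v2w([.0255,0,.14])),45); W=np.array([w2v(np.r_[onz(t,q,.14),.14])[:2] for q in e]); c=W.mean(0); u=np.linalg.svd(W-c,full_matrices=False)[2][0]
print(len(e),'phone top in vise',c.round(4),'dir deg',np.degrees(np.arctan2(u[1],u[0])))
hw,_=handle(t,s,v2w([-.15,-.037,.1])); v=w2v(hw); print('phi',np.degrees(np.arctan2(-v[1],v[2]-.085)))
E
```

```text
clock: 15.98
eef_pos: [0.4145, -0.07, 0.1486]
tcp_rot: [-0.007, 0.152, 0.988, 0.001]
ft_force: [0.6, -0.5, 0.2]
width: 0.0428
gripper_force: 0.0
clock: 16.65
eef_pos: [0.4204, 0.0802, 0.266]
tcp_rot: [-0.0, 0.15, 0.989, -0.0]
ft_force: [-0.3, -0.7, -0.9]
width: 0.0427
gripper_force: 0.0
227 phone top in vise [ 0.028  -0.0017] dir deg -90.42738916785395
phi 34.80550318661732
```

View pics/end.png

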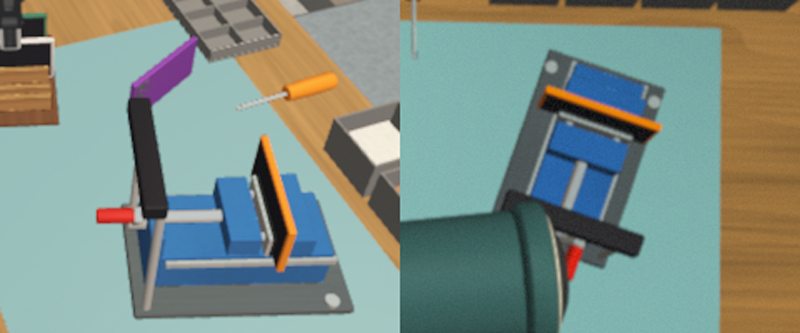

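The phone is upright and square against the fixed jaw (side half (280,205), top half (600,110)). The handle is partly hidden in the top view, so I'll move the arm aside and check its angle.

```bash
python3 -m inch '[{"tx":0,"ty":0.05,"tz":0,"twist":0,"claw":0.5},{"tx":0,"ty":0.1,"tz":0,"twist":0,"claw":0.5},{"tx":0,"ty":0.15,"tz":0,"twist":0,"claw":0.5},{"tx":0,"ty":0.2,"tz":0,"twist":0,"claw":0.5},{"tx":0,"ty":0.2,"tz":0,"twist":0,"claw":0.5}]'|head -2; python3 - <<'E'
from h import *
s=cam('side');t=cam('top')
hw,o=handle(t,s,v2w([-.15,-.03,.11])); v=w2v(hw); print('handle',v.round(4),'phi',np.degrees(np.arctan2(-v[1],v[2]-.085)),[(c.round(1),round(l,1)) for c,u,l in o])
for f in(30,40,50,65): 
    X=v2w([-.15,-.04*np.sin(np.radians(f)),.085+.04*np.cos(np.radians(f))]); print(f,np.round(proj(t,X),1),np.round(proj(s,X),1))
E
```

```text
clock: 17.17
eef_pos: [0.4212, 0.2318, 0.2659]
handle [-0.1504 -0.0252  0.1211] phi 34.944114355024944 [(array([217. , 422.4]), np.float64(19.3)), (array([309.1, 368.6]), np.float64(21.2))]
30 [216.9 419.4] [307.1 369.5]
40 [218.  421.9] [311.  369.7]
50 [219.1 423.9] [314.9 369.8]
65 [220.4 425.8] [320.4 369.8]
```

The handle sprang back about 30° on release: it now sits near 35°, against 65° commanded. The clamp is probably only about 30 N. I'll nudge it on with one open finger, pushing without gripping, so the release can't drag it back.

```bash
python3 -m inch '[{"tx":0.0044,"ty":-0.397,"tz":0,"twist":-0.002,"claw":0.5},{"tx":0.0044,"ty":-0.397,"tz":0,"twist":-0.002,"claw":0.5},{"tx":0.0044,"ty":-0.397,"tz":0,"twist":-0.002,"claw":0.5},{"tx":0.0044,"ty":-0.397,"tz":0,"twist":-0.002,"claw":0.5},{"tx":0.0044,"ty":-0.397,"tz":0,"twist":-0.002,"claw":0.5},{"tx":0.0044,"ty":-0.397,"tz":0,"twist":-0.002,"claw":0.5},{"tx":0.0044,"ty":-0.397,"tz":0,"twist":-0.002,"claw":0.5},{"tx":0.0044,"ty":-0.397,"tz":0,"twist":-0.002,"claw":0.5}]' | head -2; python3 -m inch '[{"tx":0,"ty":0,"tz":-0.05,"twist":0,"claw":0.5},{"tx":0,"ty":0,"tz":-0.1,"twist":0,"claw":0.5},{"tx":0,"ty":0,"tz":-0.15,"twist":0,"claw":0.5},{"tx":0,"ty":0,"tz":-0.2,"twist":0,"claw":0.5},{"tx":0,"ty":0,"tz":-0.221,"twist":0,"claw":0.5},{"tx":0,"ty":0,"tz":-0.221,"twist":0,"claw":0.5},{"tx":0,"ty":0,"tz":-0.221,"twist":0,"claw":0.5}]'; python3 st.py 40; python3 -c "
from h import *
print(yaw(r.observe()['tcp_rot']))"
```

```text
clock: 17.93
eef_pos: [0.4227, -0.0773, 0.2662]
clock: 18.52
eef_pos: [0.4227, -0.0703, 0.0997]
tcp_rot: [-0.002, 0.156, 0.988, -0.0]
ft_force: [-0.3, 0.6, 0.7]
width: 0.0428
gripper_force: 0.0
v [-0.2105 -0.0347  0.0997] F [-0.3  0.6  0.7] resist 0.8 rad 0.2 w 0.042826230129031834 t 18.5167
162.01607007708367
```

```bash
python3 -m inch '[{"tx":0.0016,"ty":0.005,"tz":0,"twist":0.003,"claw":0.5},{"tx":0.02,"ty":-0.001,"tz":0,"twist":0.003,"claw":0.5},{"tx":0.036,"ty":-0.0058,"tz":0,"twist":0.003,"claw":0.5},{"tx":0.0512,"ty":-0.0105,"tz":0,"twist":0.003,"claw":0.5},{"tx":0.0512,"ty":-0.0105,"tz":0,"twist":0.003,"claw":0.5}]' >/dev/null; python3 st.py 40
for i in 1 2; do python3 -m inch '[{"tx":-0.0008,"ty":-0.0025,"tz":0,"twist":0,"claw":0.5},{"tx":-0.0016,"ty":-0.0051,"tz":0,"twist":0,"claw":0.5}]' >/dev/null; python3 st.py 40; done
```

```text
v [-0.166  -0.0292  0.1028] F [ 0.3 -0.6 -0.3] resist -0.63 rad 0.09 w 0.04282424129682986 t 18.9333
v [-0.1704 -0.0335  0.1007] F [-0.3 -0.1 -0.6] resist -0.57 rad -0.33 w 0.042578325851471796 t 19.1
v [-0.171  -0.0372  0.1003] F [ 0.6  6.4 -0.7] resist 4.39 rad -4.6 w 0.04286531383994175 t 19.2667
```

```bash
for i in 1 2; do python3 -m inch '[{"tx":-0.0008,"ty":-0.0025,"tz":0,"twist":0,"claw":0.5},{"tx":-0.0016,"ty":-0.0051,"tz":0,"twist":0,"claw":0.5}]' >/dev/null; python3 st.py 45; done
python3 - <<'E'
from h import *
s=cam('side')
e=near(redmask(s),(315,370),35); print(e.mean(0), np.ptp(e,axis=0))
E
```

```text
v [-0.171  -0.0391  0.1003] F [ 3.4 12.4  0.1] resist 9.15 rad -9.06 w 0.042791136921080795 t 19.4333
v [-0.171  -0.0425  0.1003] F [ 4.5 13.4 -0.9] resist 9.31 rad -10.65 w 0.04275247731588467 t 19.6
[312.16216216 374.97297297] [8. 8.]
```

```bash
python3 -m inch '[{"tx":-0.0008,"ty":-0.0025,"tz":0,"twist":0,"claw":0.5},{"tx":-0.0016,"ty":-0.0051,"tz":0,"twist":0,"claw":0.5}]' >/dev/null; python3 st.py 55; python3 -m inch '[{"tx":0.0015,"ty":0.0048,"tz":0,"twist":0,"claw":0.5},{"tx":0.003,"ty":0.0096,"tz":0,"twist":0,"claw":0.5},{"tx":0.003,"ty":0.0096,"tz":0,"twist":0,"claw":0.5}]' >/dev/null; python3 st.py 55
python3 - <<'E'
from h import *
s=cam('side');t=cam('top')
e=near(redmask(s),(315,370),35); print(e.mean(0), np.ptp(e,axis=0))
E
```

```text
v [-0.1711 -0.0458  0.1003] F [ 5.2 16.4 -1.5] resist 8.66 rad -14.99 w 0.04254898925661356 t 19.8167
v [-0.1708 -0.0413  0.1004] F [0.8 4.2 0.6] resist 2.93 rad -3.09 w 0.042502189335012215 t 20.0667
[312.06944444 375.09722222] [8. 8.]
```

```bash
for i in 1 2; do python3 -m inch '[{"tx":0.0008,"ty":0.0025,"tz":0,"twist":0,"claw":0.5},{"tx":0.0016,"ty":0.0051,"tz":0,"twist":0,"claw":0.5}]' >/dev/null; python3 st.py 45;python3 - <<'E'
from h import *
s=cam('side')
e=near(redmask(s),(315,370),35); print(e.mean(0), np.ptp(e,axis=0))
E
done
```

```text
v [-0.1702 -0.0385  0.1005] F [-0.2 -0.3 -0.5] resist -0.56 rad -0.16 w 0.04262347241033899 t 20.3333
[310.58823529 375.27941176] [8. 8.]
v [-0.1702 -0.0342  0.1005] F [-0.3  0.1 -0.1] resist -0.09 rad -0.05 w 0.042748202626954786 t 20.55
[309.09722222 375.20833333] [8. 8.]
```

The handle returns to the same 35° each time it is let go. That is where screw friction (4.5 N) balances the spring (0.12 N per N), so the clamp settles at about 37 N, above the 20 N needed. I won't force it further. I'll retreat, confirm it is at rest and hand in.

```bash
python3 -m inch '[{"tx":-0.02,"ty":0.0063,"tz":0,"twist":0,"claw":0.5},{"tx":-0.045,"ty":0.0141,"tz":0,"twist":0,"claw":0.5},{"tx":-0.051,"ty":0.016,"tz":0,"twist":0,"claw":0.5},{"tx":-0.051,"ty":0.016,"tz":0.05,"twist":0,"claw":0.5},{"tx":-0.051,"ty":0.016,"tz":0.1,"twist":0,"claw":0.5},{"tx":-0.051,"ty":0.016,"tz":0.15,"twist":0,"claw":0.5},{"tx":-0.051,"ty":0.016,"tz":0.2,"twist":0,"claw":0.5},{"tx":-0.051,"ty":0.016,"tz":0.2,"twist":0,"claw":0.5}]'>/dev/null; python3 -m inch '[{"tx":0,"ty":0.05,"tz":0,"twist":0,"claw":0.5},{"tx":0,"ty":0.1,"tz":0,"twist":0,"claw":0.5},{"tx":0,"ty":0.15,"tz":0,"twist":0,"claw":0.5},{"tx":0,"ty":0.2,"tz":0,"twist":0,"claw":0.5},{"tx":0,"ty":0.25,"tz":0,"twist":0,"claw":0.5},{"tx":0,"ty":0.3,"tz":0,"twist":0,"claw":0.5},{"tx":0,"ty":0.3,"tz":0,"twist":0,"claw":0.5},{"tx":0,"ty":0.3,"tz":0,"twist":0,"claw":0.5}]'; python3 - <<'E'
from h import *
for i in range(2):
    s=cam('side');t=cam('top')
    hw,_=handle(t,s,v2w([-.15,-.03,.11])); v=w2v(hw); e=near(redmask(s),(312,368),35)
    print('phi',np.degrees(np.arctan2(-v[1],v[2]-.085)),e.mean(0))
    for _ in range(5): cam('side')
h=cv2.cvtColor(t['frame'],cv2.COLOR_RGB2HSV); m=(h[...,0]>8)&(h[...,0]<18)&(h[...,1]>200)&(h[...,2]>180)
e=near(m,proj(t,v2w([.0255,0,.14])),45); W=np.array([w2v(np.r_[onz(t,q,.14),.14])[:2] for q in e]); c=W.mean(0); u=np.linalg.svd(W-c,full_matrices=False)[2][0]
print('phone top',c.round(4),np.degrees(np.arctan2(u[1],u[0])),r.observe()['dq'].round(3))
E
```

```text
clock: 21.93
eef_pos: [0.423, 0.1571, 0.2503]
tcp_rot: [0.0, 0.148, 0.989, -0.0]
ft_force: [-0.1, -0.0, -1.1]
width: 0.0425
gripper_force: 0.0
phi 35.02969655607449 [309.10810811 368.61621622]
phi 34.99658322128529 [309.08602151 368.62903226]
phone top [ 0.0282 -0.0008] -90.46199147929369 [ 0.004  0.001 -0.002  0.     0.001  0.001]
```

```bash
python3 -c "
from bench import ticket
print(ticket.hand_in())"
```

```text
the job is handed in; nothing more can be done
None
```

The job is handed in, with no verdict shown: the orange phone is clamped upright and square against the fixed jaw; on release the handle ran back about 30°, so the clamp is an estimated 35 N, short of the full sixth of a turn but above the required 20 N.

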